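# Fold the tilted bin tray flat: release the ratchet pawl, press down, bolt home

### The arm

A 6-joint arm with a two-finger parallel gripper is mounted at the origin on the work surface. World frame = base frame: x ahead of the robot, y to its left, z up, the work surface at z = 0. Lengths are in mm, angles in degrees, forces in N, time in s.
With the tool pointing down it reaches from about 300 to 850 mm from the base axis. Payload 4.2 kg.
Tool frame: the origin (TCP) lies at the very end of the fingers, on their centre line; the grasp point (between the pads) lies 19 mm behind it (hold_point_z is the z of the grasp point in the tool frame, in mm); z points along the fingers, y is the direction in which the jaws open and shut (so a half turn about z gives the same grasp; the last joint's range is limited). The gripper opens to 91 mm and grips with 3 to 60 N. Pads are 32 mm wide; open, the fingers measure 118 mm over their backs; the gripper's body (76 mm by 178 mm) begins 60 mm behind the grasp point.
Start: joints at [72.422, 18.312, 89.639, -0, 72.044, -1.146], TCP at [162.661, 551.529, 213.976] pointing down, gripper open.
Joint ranges: [-177.97, 177.97], [-48.28, 115.42], [12.27, 149.76], [-77.06, 257.06], [2.81, 150.46], [-146.56, 146.56]. Speed limits (degrees/s): [147.25, 147.25, 180, 180, 180, 180].

### API

Orientations are given as [roll, pitch, yaw] about the fixed x, y, z axes, in that order (R = Rz(yaw) Ry(pitch) Rx(roll)).
In Python, from workcell import state, grab_frame, job_done, hold_point_z gives the robot as it stands. The module is installed in compiled form; this text tells all that it offers.
- The arm moves only by the shell command python3 -m creep 'ROWS' [FORCE]. ROWS is JSON, a list of rows, each a list of 7 numbers: the closure, from 0 (fully open) to 1 (shut), then the shift along the tool's x, y, z in mm, then the turn, a rotation vector about the tool's x, y, z in degrees. A call has 1 to 5 rows; each row shifts and turns the commanded pose from where the row before left it, along the tool's axes as they then stand; what a row does not reach is not made up. A row lasts 1/8 s, in which the tool goes at most 62.5 mm and 10.7 degrees, less where a joint would pass 70% of its speed; a pose out of reach is approached as far as the arm can. A call is refused whole if a number of a shift passes 62.5 or a number of a turn 10.7, either way. A call with a gripper value outside its range is refused whole. The fingers move at their own pace and stop on an object; FORCE is the grip in N (left out, the last holds). Time passes only in rows, so rows that do not move let the fingers close. It gives the time, the measured TCP pose, the force and the opening at its end, in the units of the state.
- state(): the state, without advancing time (a new reading comes with each control period).
- grab_frame(name): name is "side" or "top"; returns a dict with "frame" (400x640x3 uint8, red, green, blue), "fx", "fy", "cx", "cy" (pixels), "view" (4x4, takes a point from world to camera coordinates). Camera axes: x right, y down, z forward; pixel columns grow to the right and rows downward; lengths in mm; the calibration is good to about 2 mm. A picture is of the moment at which its call begins. There is no depth.
- job_done(): hands the job in, once; it reports no verdict.
The state is a dict: "time_s": time; "qpos": joint angles; "qvel": joint speeds; "effort": joint torques, N m; "ee_pos": TCP position; "ee_rot": TCP orientation; "force": force on the tool from outside, world axes, zero at the start; "torque": the same for the moment, N m; "gripper_width": finger opening in mm.
Only numpy, scipy, OpenCV 4.12 (cv2) and the standard library are available. Lean on these libraries where they do the work, as an engineer would, in place of code of your own. Each camera call takes 0.05 s, during which the arm holds its last target.

### The job

Fold the tilted tray of the bin stand down and lock it: flip the ratchet pawl with the red knob over backward so that it stays clear of the toothed quadrant, then press the tray steadily down until it lies flat. Then slide the barrel bolt all the way across through the tray's yellow eye and turn its handle down into the notch. Do not slam the tray, leave the pawl flipped clear, and leave the goods and tools round about where they are.

Things in the scene. Friction and masses are not known exactly. Their poses are not given: they have to be found in the camera images.
- tilter: Tilting bin stand, fixed grey steel base; origin on the bench under its middle. +x points away from the picker's (robot's) side, +y left, z up; all (x, y, z) below are mm in this frame. Base plate 8 high: x -135..200, y -130..100, and a wing under the bolt, x 50..200, y to 216. Right cheek plate y -96..-90, x -135..-25, to z 86; its ear for the pawl x -70..-34, to z 134.
- ledge_edge (a point): Middle of the lower front edge of the stand's upper ledge, (104, 43, 188). Ledge and its small cartons: x 104..193, y -124..210, z 188..235, on two rear posts. It overhangs just behind press pad and bolt, so an upright tool hits it there: lean the tool 20 to 35 degrees, its upper end towards -x.
- tray_hinge (a point): Middle of the tray's hinge axis, which runs along y: (-110, 0, 60). Behind it (+x) the tray's deck is 172 wide and 210 long. Two blue bins of parts are fixed on the deck's front: 0 to 120 behind the hinge, y -80..80, rising 60 above the hinge plane. The left cheek plate at the hinge: x -135..-50, y 90..96, up to z 86.
- tray (a joint): Tilt of the aluminium tray, rad: 0 = flat on its rests, 0.40 to 0.66 at the start, larger = rear higher. Friction holds it at any angle. It can be raised, but lowered by no more than one tooth (0.17 rad) while the pawl is down on the toothed quadrant; with the pawl flipped clear, 4 to 15 N on the pad lowers it (damped).
- press_pad (a point): Centre of the top of the black ribbed rubber pad on the tray's rear edge, where it is pressed down: 28 mm along x, 80 along y. It lies 190 behind and 8 above the hinge axis in the tray's own plane: with the tray flat at (80, 0, 68); it moves on an arc about the hinge.
- pawl (a joint): Angle of the ratchet pawl, rad: 0 = hook fully down on the quadrant's teeth (0 to 0.25 when engaged), 1.45 = flipped over backward (knob towards +x) on its stop. Pivot axis along y at x -58, z 118. It is weighted: past about 0.8 it falls over and stays flipped; before that it falls back into the teeth. 1 to 4 N at the knob moves it.
- pawl_knob (a point): Centre of the pawl's red ball knob, 20 mm in diameter, on a thin lever, 55 mm from the pivot axis; it swings in the plane y = -137. Engaged it is at about (-82, -137, 167), flipped clear at about (-14, -137, 151). The pawl's arm swings up beside it at y -109..-99: keep to y below -115.
- pawl_pivot (a point): The point of the pawl's pivot axis in the plane of the knob, (-58, -137, 118).
- bolt (a joint): Slide of the barrel bolt's 12 mm steel rod, m: 0 = withdrawn, 0.040 = fully across: the rod goes towards the stand's -y, through the tray's yellow eye if the tray is flat. 0 to 0.010 at the start. Rod axis along y at x 85, z 52. Friction 2 N. It slides only with the handle up (angle below 0.85).
- bolt_handle (a joint): Angle of the bolt's handle about the rod, rad: 0 = straight up (-0.15 to 0.35 at the start), grows as it is turned down towards the stand's -x side; 1.57 = level, down in the notch (stop at 1.6). Friction holds it where it is left; 1 N at the knob moves it. The notch, 14 wide for the 8 mm handle, lies at full slide; between the ends a fence stops the handle at about 0.9.
- bolt_knob (a point): Centre of the green ball knob, 17 mm in diameter, on the end of the bolt's handle, 40 mm from the rod axis. Handle up: (85, 175 withdrawn or 135 across, 92); turned down at full slide: (45, 135, 52). The fence in front of the rod is at x 67..71, up to z 58; straps over the rod, up to z 66, at y 114..126 and 192..204.
- carton_mid (a point): Centre of a loose kraft carton 85 x 60 x 55 high. Leave alone.
- blue_box_mid (a point): Centre of a loose dark blue box with a white band, 100 x 62 x 50 high. Leave alone.
- oil_filter_mid (a point): Centre of a white and blue oil filter standing on end, 74 diameter, 85 high. Leave alone.
- tape_roll_mid (a point): Centre of a roll of brown tape lying flat, 100 diameter, 48 high. Leave alone.
- spray_can_mid (a point): Centre of a silver and blue spray can standing up, 64 diameter, 183 high. Leave alone.
- mug_mid (a point): Middle of a white mug, 80 diameter, 90 high. Leave alone.
- scanner_mid (a point): Middle of a grey hand scanner lying on its side, about 170 x 90 x 36 high. Leave alone.
- driver_grip (a point): Handle of an orange screwdriver lying on the bench. Leave alone.

How it is judged:
By the outcome, as a careful person would: the job done as asked, in the order asked, and still so for the second after the job is handed in, with the robot touching nothing.
It also fails if it takes over 61 s, if anything falls off the work surface, if the arm or the gripper's body presses on something with over 40 N, if the wrist force passes 120 N, or if a joint passes its speed limit or range.

## Working session

There is one attempt and no reset: what is moved stays moved. The work goes in short steps, Python scripts to look and compute and a shell command to move; the robot and the scene stay as the last step left them, time stands still between calls to the robot, and variables do not carry over. Pictures are saved under pics/ and viewed, and the job is handed in when it is done.

```bash
mkdir -p pics; ls; python3 - <<'E'
from workcell import state, grab_frame, hold_point_z
import cv2,json
s=state(); print(s, hold_point_z)
for n in("side","top"):
    f=grab_frame(n); cv2.imwrite(f"pics/{n}0.png",f["frame"][:,:,::-1])
    print(n,f["fx"],f["fy"],f["cx"],f["cy"],f["view"])
E
```

```text
pics
{'time_s': 0.0, 'qpos': array([ 7.24222358e+01,  1.83513139e+01,  8.97078466e+01, -1.04714240e-03,
        7.20458177e+01, -1.14564347e+00]), 'qvel': array([-0.12049369, -0.00593241, -0.0725833 , -0.0360852 , -0.06657409,
       -0.01255179]), 'effort': array([-5.27826614e-04, -4.12468350e+01, -2.31968290e+01,  7.26736570e-02,
        4.59161145e-02, -1.42457034e-04]), 'ee_pos': array([162.49745822, 551.00765426, 213.11382919]), 'ee_rot': array([-1.79895023e+02, -1.10356568e-03,  1.63568202e+02]), 'force': array([ 0.16875697, -0.6846819 ,  0.66405179]), 'torque': array([-0.00918834, -0.01572373, -0.04478866]), 'gripper_width': 91.13672392222945} -18.8
side 501.89499142637385 501.89499142637385 326.01342735840865 198.83809084463448 [[-9.16186807e-01 -4.00452823e-01  1.54683959e-02  4.95583419e+02]
 [-2.25419791e-01  4.83051091e-01 -8.46077751e-01  2.46826110e+02]
 [ 3.31342199e-01 -7.78652156e-01 -5.32835028e-01  1.50971195e+03]
 [ 0.00000000e+00  0.00000000e+00  0.00000000e+00  1.00000000e+00]]
top 397.5295449277368 397.5295449277368 316.69950752819335 198.1875578829451 [[-2.82931118e-02 -9.99591592e-01  4.01850056e-03  2.69527285e+01]
 [-9.87056792e-01  2.73030159e-02 -1.58029856e-01  5.52500639e+02]
 [ 1.57855599e-01 -8.43764467e-03 -9.87426157e-01  1.37480978e+03]
 [ 0.00000000e+00  0.00000000e+00  0.00000000e+00  1.00000000e+00]]
```

View pics/side0.png

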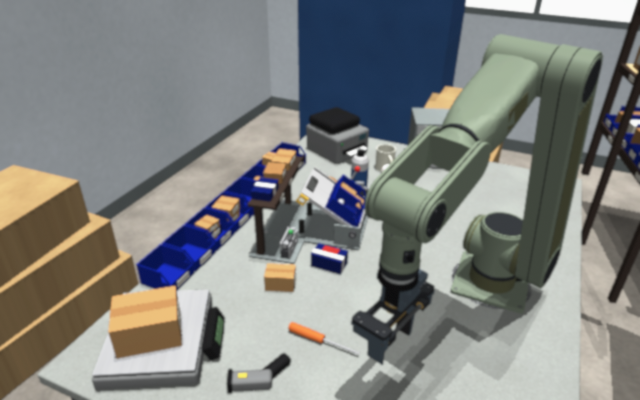

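View pics/top0.png

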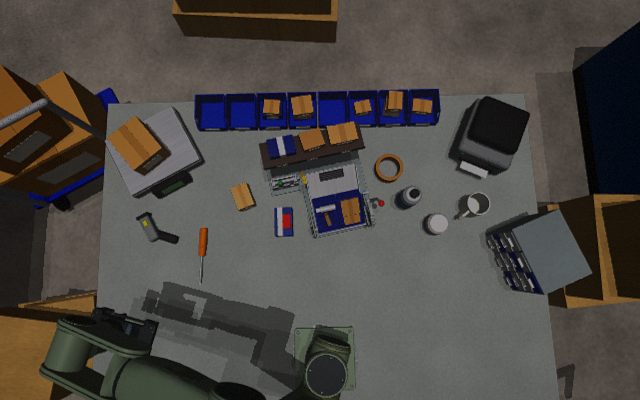

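The top view shows the stand around (325,190) px with red knob at (381,203). In the side view it lies around (310,215). I'll enlarge both.

```bash
python3 - <<'E'
import cv2
a=cv2.imread("pics/top0.png"); b=cv2.imread("pics/side0.png")
cv2.imwrite("pics/top0c.png",cv2.resize(a[115:245,240:400],None,fx=5,fy=4.6,interpolation=cv2.INTER_CUBIC)[:600] if 0 else cv2.resize(a[120:240,240:400],None,fx=5,fy=5,interpolation=cv2.INTER_CUBIC))
cv2.imwrite("pics/side0c.png",cv2.resize(b[145:265,240:400],None,fx=5,fy=5,interpolation=cv2.INTER_CUBIC))
E
```

```text
(no output)
```

View pics/top0c.png

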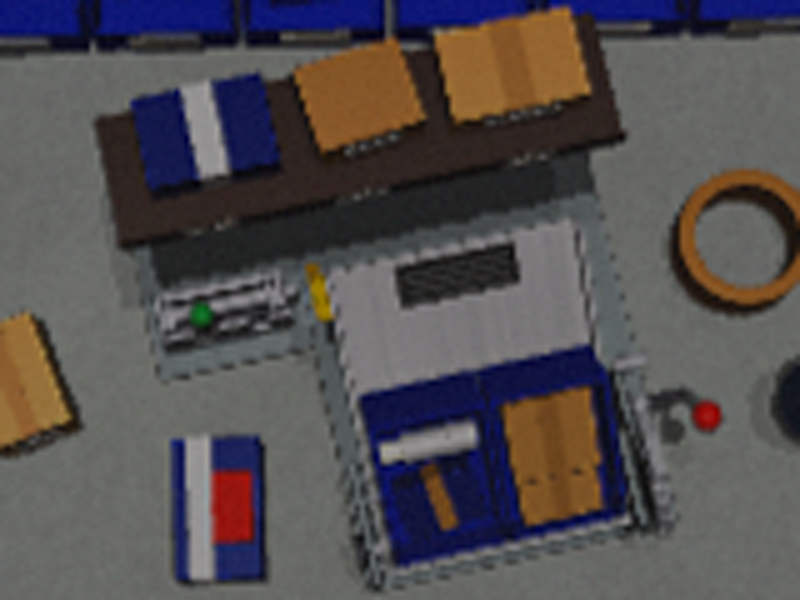

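View pics/side0c.png

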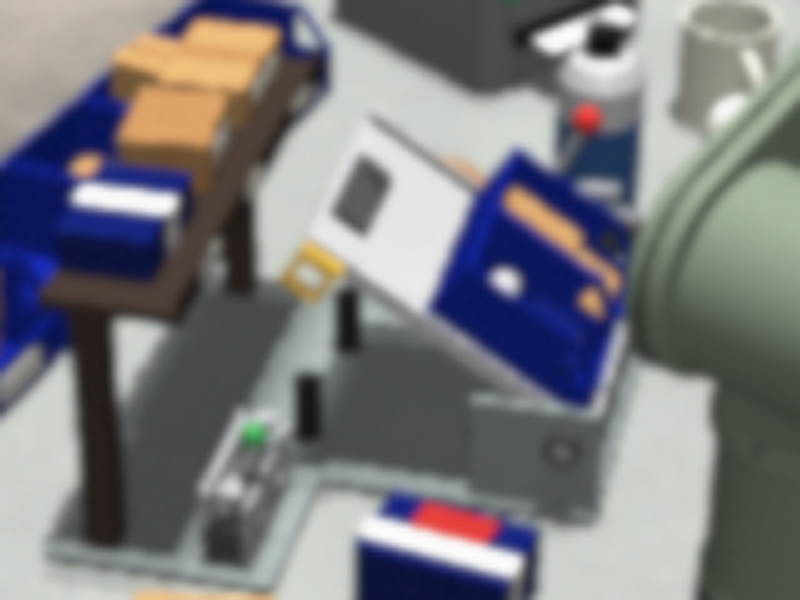

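```bash
cat > geo.py <<'E'
import numpy as np
from scipy.spatial.transform import Rotation as R
from scipy.optimize import least_squares
CAM={"side":(501.895,326.0134,198.8381,np.array([[-9.16186807e-01,-4.00452823e-01,1.54683959e-02,4.95583419e+02],[-2.25419791e-01,4.83051091e-01,-8.46077751e-01,2.46826110e+02],[3.31342199e-01,-7.78652156e-01,-5.32835028e-01,1.50971195e+03]])),
"top":(397.52954,316.6995,198.18756,np.array([[-2.82931118e-02,-9.99591592e-01,4.01850056e-03,2.69527285e+01],[-9.87056792e-01,2.73030159e-02,-1.58029856e-01,5.52500639e+02],[1.57855599e-01,-8.43764467e-03,-9.87426157e-01,1.37480978e+03]]))}
def proj(c,P):
    f,cx,cy,V=CAM[c]; p=V[:,:3]@P+V[:,3]; return np.array([cx+f*p[0]/p[2],cy+f*p[1]/p[2]])
def world(p,X):
    c,s=np.cos(p[2]),np.sin(p[2]); return np.array([p[0]+c*X[0]-s*X[1],p[1]+s*X[0]+c*X[1],X[2]])
def local(p,X):
    c,s=np.cos(p[2]),np.sin(p[2]); d=np.array(X[:2])-p[:2]; return np.array([c*d[0]+s*d[1],-s*d[0]+c*d[1],X[2]])
def pad(t): 
    return np.array([-110+190*np.cos(t)-8*np.sin(t),0,60+190*np.sin(t)+8*np.cos(t)])
def pawl(a):
    a0=np.arctan2(167-118,-82+58)-a  # approx
    return np.array([-58+55*np.cos(a0),-137,118+55*np.sin(a0)])
def bolt(s,h): return np.array([85-40*np.sin(h),175-1000*s,52+40*np.cos(h)])
E
cat > fit.py <<'E'
from geo import *
T=lambda u,v:(240+u/5,120+v/5); S=lambda u,v:(240+u/5,145+v/5)
obs=[("top",T(707,415),lambda q:pawl(q[4])),("side",S(588,118),lambda q:pawl(q[4])),
("top",T(201,315),lambda q:bolt(q[5]/1000,q[6])),("side",S(255,433),lambda q:bolt(q[5]/1000,q[6])),
("top",T(458,276),lambda q:pad(q[3])),("side",S(361,194),lambda q:pad(q[3])),
("side",S(472,397),lambda q:np.array([-50,96,86.])),("side",S(50,548),lambda q:np.array([200,216,8.])),
("side",S(265,585),lambda q:np.array([50,216,8.])),("side",S(562,453),lambda q:np.array([-110,96,60.])),
("top",T(165,378),lambda q:np.array([50,216,8.])),
("side",S(180,318),lambda q:np.array([104,210,188.]))]
def res(q): return np.concatenate([proj(c,world(q,fn(q)))-np.array(uv) for c,uv,fn in obs]+[[(q[4]-.1)*2,q[6]*0.5]])
r=least_squares(res,[520,-30,0.15,.5,.1,5,.1],loss="soft_l1",x_scale=[100,100,.1,.1,.1,5,.1])
q=r.x; print(np.round(q,3)); print(np.round(res(q)[:-2].reshape(-1,2),1))
for n,X in [("knob",pawl(q[4])),("green",bolt(q[5]/1e3,q[6])),("pad",pad(q[3]))]: print(n,X.round(1),world(q,X).round(1))
print(np.degrees(q[2]))
E
python3 fit.py
```

```text
[ 5.61741e+02 -4.72610e+01  1.75000e-01  5.44000e-01  1.12000e-01
  7.63000e-01  3.46000e-01]
[[-0.4  0.4]
 [-0.1 -0.4]
 [ 0.1  0.2]
 [-0.2 -0. ]
 [ 0.1 -0.2]
 [ 0.3  0.1]
 [ 0.2 -0.1]
 [-1.5 -0.7]
 [ 1.  -0.4]
 [ 0.3 -1.9]
 [-0.9 -0.2]
 [-0.1  1.1]]
knob [ -76.5 -137.   169.8] [ 510.2 -195.5  169.8]
green [ 71.4 174.2  89.6] [601.8 136.7  89.6]
pad [ 48.4   0.  165.2] [609.4 -38.8 165.2]
10.008423782885645
```

```bash
cat > plan.py <<'E'
# usage: plan.py x y z lean n  (stand frame target); prints total tool shift, rotvec and rows for n steps
import sys
from geo import *
from workcell import state
POSE=np.array([561.74,-47.26,0.175])
def Rt(lean):
    # tool y=stand y, tool z = down leaning: (sin l,0,-cos l)
    l=np.radians(lean); z=np.array([np.sin(l),0,-np.cos(l)]); y=np.array([0,1.,0]); x=np.cross(y,z)
    return R.from_euler('z',POSE[2])*R.from_matrix(np.array([x,y,z]).T)
def cur():
    s=state(); return s,R.from_euler('xyz',s["ee_rot"],degrees=True)
def show():
    s,r=cur(); z=r.apply([0,0,1]); z=R.from_euler('z',-POSE[2]).apply(z)
    f=R.from_euler('z',-POSE[2]).apply(s["force"])
    print("t",round(s["time_s"],2),"stand tcp",local(POSE,s["ee_pos"]).round(1),"lean",np.degrees(np.arctan2(z[0],-z[2])).round(1),"zt",z.round(3),"F",f.round(1),"w",round(s["gripper_width"],1),"q",s["qpos"].round(0))
if __name__=="__main__":
    show()
    if len(sys.argv)>1:
        a=[float(v) for v in sys.argv[1:]]
        s,r=cur(); T=world(POSE,np.array(a[:3])); rt=Rt(a[3])
        d=T-s["ee_pos"]; print("world target",T.round(1),"dist",np.linalg.norm(d).round(1))
        print("tool shift total",r.inv().apply(d).round(1),"rotvec",(r.inv()*rt).as_rotvec(degrees=True).round(1))
        n=int(a[4]) if len(a)>4 else 0
        if n:
            rv=(r.inv()*rt).as_rotvec()/n
            for i in range(n):
                ri=r*R.from_rotvec(rv*i); print(ri.inv().apply(d/n).round(1),np.degrees(rv).round(1))
E
python3 plan.py -125 -137 300 0 15
python3 - <<'E'
from geo import *
f,cx,cy,V=CAM["top"]
P=np.array([561.74,-47.26,0.175])
for n,u,v,z in [("spray",410,193,183),("filter",436,223,85),("tape",389,168,48),("mug",476,206,90),("bluebox",284,222,50),("carton",243,197,55)]:
    d=V[:,:3].T@np.array([(u-cx)/f,(v-cy)/f,1]); o=-V[:,:3].T@V[:,3]; w=o+d*(z-o[2])/d[2]; print(n,w.round(),local(P,w).round())
E
```

```text
t 0.1 stand tcp [-288.9  658.7  213.2] lean -0.0 zt [-0.001 -0.001 -1.   ] F [ 0.  -0.3  0.4] w 91.2 q [72. 18. 90. -0. 72. -1.]
world target [ 462.5 -203.9  300. ] dist 817.1
tool shift total [-501.3 -639.5  -85.8] rotvec [ -0.1  -0.  -26.5]
[-33.4 -42.6  -5.7] [-0.  -0.  -1.8]
[-32.1 -43.6  -5.7] [-0.  -0.  -1.8]
[-30.7 -44.6  -5.7] [-0.  -0.  -1.8]
[-29.3 -45.5  -5.7] [-0.  -0.  -1.8]
[-27.9 -46.4  -5.7] [-0.  -0.  -1.8]
[-26.5 -47.2  -5.7] [-0.  -0.  -1.8]
[-25.  -48.   -5.7] [-0.  -0.  -1.8]
[-23.5 -48.8  -5.7] [-0.  -0.  -1.8]
[-22.  -49.5  -5.8] [-0.  -0.  -1.8]
[-20.5 -50.1  -5.8] [-0.  -0.  -1.8]
[-18.9 -50.7  -5.8] [-0.  -0.  -1.8]
[-17.4 -51.3  -5.8] [-0.  -0.  -1.8]
[-15.8 -51.8  -5.8] [-0.  -0.  -1.8]
[-14.2 -52.3  -5.8] [-0.  -0.  -1.8]
[-12.6 -52.7  -5.8] [-0.  -0.  -1.8]
spray [ 539. -289.  183.] [ -64. -234.  183.]
filter [ 449. -395.   85.] [-172. -323.   85.]
tape [ 655. -252.   48.] [  56. -218.   48.]
mug [ 503. -536.   90.] [-143. -471.   90.]
bluebox [470. 129.  50.] [-59. 189.  50.]
carton [563. 272.  55.] [ 57. 314.  55.]
```

```bash
python3 -m creep '[[1,0,0,-29,0,0,-8.8],[1,0,0,-29,0,0,-8.8],[1,0,0,-29,0,0,-8.9],[1,-11,-53,0,0,0,0],[1,-11,-53,0,0,0,0]]' 30 && python3 -m creep '[[1,-11,-53,0,0,0,0],[1,-11,-53,0,0,0,0],[1,-11,-53,0,0,0,0],[1,-11,-53,0,0,0,0],[1,-11,-53,0,0,0,0]]' && python3 -m creep '[[1,-11,-53,0,0,0,0],[1,-11,-53,0,0,0,0],[1,-11,-53,0,0,0,0],[1,-11,-53,0,0,0,0],[1,-11,-53,0,0,0,0]]'; python3 plan.py -118 -137 160 0
```

```text
time_s: 0.72
ee_pos: [203.1, 449.9, 300.6]
ee_rot: [-180.0, 0.0, -169.9]
force: [1.1, -0.2, 0.3]
gripper_width: 44.1
time_s: 1.35
ee_pos: [303.5, 198.0, 300.8]
ee_rot: [-180.0, 0.0, -169.9]
force: [0.3, 1.5, -0.5]
gripper_width: 0.4
time_s: 1.98
ee_pos: [404.0, -53.4, 300.8]
ee_rot: [180.0, 0.0, -170.0]
force: [0.2, 0.4, -0.3]
gripper_width: 0.4
t 1.98 stand tcp [-156.4   21.5  300.8] lean 0.0 zt [ 0.  0. -1.] F [ 0.2  0.3 -0.3] w 0.4 q [  -9.    0.  100.    0.   80. -109.]
world target [ 469.4 -202.7  160. ] dist 215.4
tool shift total [ -38.4 -158.5  140.7] rotvec [0. 0. 0.]
```

```bash
python3 -m creep '[[1,-10,-40,0,0,0,0],[1,-10,-40,0,0,0,0],[1,-10,-40,10,0,0,0],[1,-8,-38.5,30,0,0,0],[1,0,0,40,0,0,0]]' && python3 -m creep '[[1,0,0,40,0,0,0],[1,0,0,20,0,0,0],[1,0,0,0,0,0,0]]'; python3 plan.py -84 -137 160 0; python3 - <<'E'
from workcell import grab_frame
import cv2
a=grab_frame("top")["frame"][:,:,::-1];b=grab_frame("side")["frame"][:,:,::-1]
import numpy as np
k=lambda a,x,y:cv2.resize(a[y:y+100,x:x+100],(400,400),interpolation=cv2.INTER_CUBIC)
cv2.imwrite("pics/p1.png",np.hstack([k(a,320,140),k(b,310,120)]))
E
```

```text
time_s: 2.6
ee_pos: [470.2, -203.5, 219.9]
ee_rot: [-179.9, 0.1, -170.1]
force: [-0.5, 0.9, -0.5]
gripper_width: 0.7
time_s: 2.98
ee_pos: [467.7, -200.5, 159.2]
ee_rot: [179.8, -0.2, -169.9]
force: [0.2, 0.0, -0.3]
gripper_width: 0.6
t 2.98 stand tcp [-119.3 -134.5  159.2] lean -0.2 zt [-0.004  0.003 -1.   ] F [ 0.2  0.  -0.3] w 0.6 q [ -25.   15.  103.    0.   62. -125.]
world target [ 502.9 -196.8  160. ] dist 35.4
tool shift total [-35.3  -2.5  -1. ] rotvec [ 0.2 -0.2  0. ]
```

View pics/p1.png

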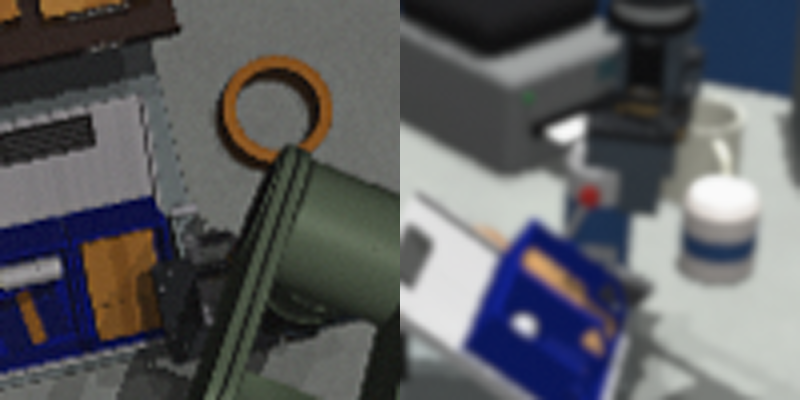

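```bash
python3 -m creep '[[1,-8,-3,3,0,0,0],[1,-8,0,0,0,0,0],[1,-8,0,0,0,0,0],[1,-8,0,0,0,0,0],[1,-8,0,0,0,0,0]]' && python3 plan.py &&  python3 -m creep '[[1,-8,0,0,0,0,0],[1,-8,0,0,0,0,0],[1,-8,0,0,0,0,0],[1,-5,0,0,0,0,0],[1,0,0,0,0,0,0]]'; python3 plan.py; python3 - <<'E'
from workcell import grab_frame
import cv2
a=grab_frame("top")["frame"][:,:,::-1];b=grab_frame("side")["frame"][:,:,::-1]
import numpy as np
k=lambda a,x,y:cv2.resize(a[y:y+100,x:x+100],(400,400),interpolation=cv2.INTER_CUBIC)
cv2.imwrite("pics/p2.png",np.hstack([k(a,320,140),k(b,310,120)]))
E
```

```text
time_s: 3.7
ee_pos: [509.5, -196.8, 158.0]
ee_rot: [180.0, 0.0, -169.9]
force: [-0.2, 0.1, 0.4]
gripper_width: 0.6
t 3.7 stand tcp [ -77.5 -138.2  158. ] lean 0.0 zt [ 0.  0. -1.] F [-0.2  0.1  0.4] w 0.6 q [ -22.   18.   98.    0.   63. -122.]
time_s: 4.32
ee_pos: [537.7, -191.8, 157.8]
ee_rot: [180.0, -0.0, -169.9]
force: [0.2, 0.0, 0.7]
gripper_width: 0.5
t 4.33 stand tcp [ -48.8 -138.2  157.8] lean -0.0 zt [-0.  0. -1.] F [ 0.2 -0.   0.7] w 0.5 q [ -21.   20.   95.    0.   65. -121.]
```

View pics/p2.png

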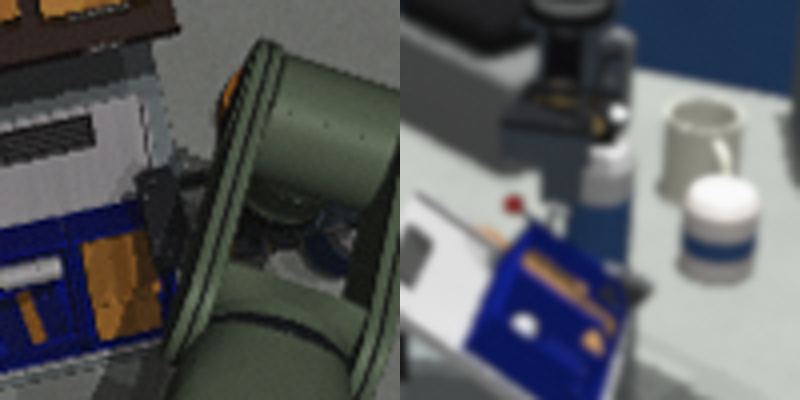

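```bash
python3 -m creep '[[1,10,0,-10,0,0,0],[1,0,0,-30,0,0,0],[1,0,0,-30,0,0,0],[1,0,0,-30,0,0,0]]'; python3 plan.py 30 0 235 30 4;  python3 - <<'E'
from geo import *
P=np.array([561.74,-47.26,0.175])
for a in (.112,1.2,1.3,1.45): print(a,proj("side",world(P,pawl(a))).round(1),proj("top",world(P,pawl(a))).round(1))
E
```

```text
time_s: 4.92
ee_pos: [526.6, -193.9, 259.8]
ee_rot: [-180.0, 0.0, -170.0]
force: [0.9, 0.6, 0.5]
gripper_width: 0.7
t 4.92 stand tcp [ -60.1 -138.2  259.8] lean 0.0 zt [ 0. -0. -1.] F [1.  0.4 0.5] w 0.7 q [ -21.   16.   87.   -0.   77. -121.]
world target [591.3 -42.  235. ] dist 166.9
tool shift total [-90.1 138.2  24.8] rotvec [ -0. -30.   0.]
[-22.5  34.6   6.2] [-0.  -7.5  0. ]
[-21.5  34.6   9.1] [-0.  -7.5  0. ]
[-20.2  34.6  11.8] [-0.  -7.5  0. ]
[-18.4  34.6  14.3] [-0.  -7.5  0. ]
0.112 [357.4 168.2] [381.  203.3]
1.2 [341.6 169. ] [376.6 187.4]
1.3 [340.5 169.9] [376.2 186.5]
1.45 [339.1 171.3] [375.5 185.4]
```

```bash
python3 -m creep '[[1,-22.5,34.5,6,0,-7.5,0],[1,-21.5,34.5,9,0,-7.5,0],[1,-20,34.5,12,0,-7.5,0],[1,-18.5,34.5,14.5,0,-7.5,0],[1,0,0,0,0,0,0]]'; python3 plan.py 44 0 182 30 3
```

```text
time_s: 5.55
ee_pos: [588.9, -40.3, 231.8]
ee_rot: [179.9, 29.8, -169.9]
force: [-0.5, -0.4, 0.2]
gripper_width: 0.5
t 5.55 stand tcp [ 27.9   2.1 231.8] lean 29.8 zt [ 0.497  0.003 -0.868] F [-0.6 -0.3  0.2] w 0.5 q [ -11.    6.  110.   17.   37. -122.]
world target [605.1 -39.6 182. ] dist 52.3
tool shift total [10.8 -2.3 51.2] rotvec [ 0.2 -0.2  0.1]
[ 3.6 -0.8 17.1] [ 0.1 -0.1  0. ]
[ 3.6 -0.7 17.1] [ 0.1 -0.1  0. ]
[ 3.6 -0.7 17.1] [ 0.1 -0.1  0. ]
```

```bash
python3 -m creep '[[1,3.5,-0.5,17,0,0,0],[1,3.5,-0.5,17,0,0,0],[1,3.5,-0.5,17,0,0,0],[1,0,0,0,0,0,0]]'; cat > press.py <<'E'
# rows along arc: from current commanded tool (assume tray angle t0, lean l0) to tray t1, lean l1, n rows, contact offset o0->o1
import sys
from plan import *
t0,t1,l0,l1,o0,o1,n=[float(v) for v in sys.argv[1:]]; n=int(n)
show()
def P(t,o): return np.array([-110+(190+o)*np.cos(t)-8*np.sin(t),0,60+(190+o)*np.sin(t)+8*np.cos(t)])
for i in range(n):
    a,b=i/n,(i+1)/n
    d=P(t0+(t1-t0)*b,o0+(o1-o0)*b)-P(t0+(t1-t0)*a,o0+(o1-o0)*a)
    l=np.radians(l0+(l1-l0)*a)
    x=np.array([-np.cos(l),0,-np.sin(l)]); z=np.array([np.sin(l),0,-np.cos(l)])
    print("dx %.1f dz %.1f turn_y %.2f"%(d@x,d@z,-(l1-l0)/n), "P",P(t0+(t1-t0)*b,o0+(o1-o0)*b).round(1))
E
python3 press.py .544 0 30 20 0 6 40
```

```text
time_s: 6.05
ee_pos: [608.6, -41.5, 183.4]
ee_rot: [180.0, 29.9, -170.0]
force: [-0.4, -0.4, -0.3]
gripper_width: 0.4
t 6.05 stand tcp [ 47.1  -2.5 183.4] lean 29.9 zt [ 0.499  0.    -0.867] F [-0.4 -0.3 -0.3] w 0.4 q [ -11.   11.  112.   20.   30. -126.]
dx -0.3 dz 2.6 turn_y 0.25 P [ 50.    0.  163.1]
dx -0.3 dz 2.6 turn_y 0.25 P [ 51.5   0.  161. ]
dx -0.2 dz 2.6 turn_y 0.25 P [ 53.    0.  158.8]
dx -0.2 dz 2.6 turn_y 0.25 P [ 54.4   0.  156.7]
dx -0.2 dz 2.6 turn_y 0.25 P [ 55.9   0.  154.5]
dx -0.2 dz 2.6 turn_y 0.25 P [ 57.3   0.  152.3]
dx -0.1 dz 2.6 turn_y 0.25 P [ 58.7   0.  150.1]
dx -0.1 dz 2.6 turn_y 0.25 P [ 60.    0.  147.9]
dx -0.1 dz 2.6 turn_y 0.25 P [ 61.3   0.  145.6]
dx -0.1 dz 2.6 turn_y 0.25 P [ 62.6   0.  143.3]
dx -0.1 dz 2.6 turn_y 0.25 P [ 63.9   0.  141. ]
dx -0.0 dz 2.6 turn_y 0.25 P [ 65.1   0.  138.7]
dx -0.0 dz 2.6 turn_y 0.25 P [ 66.3   0.  136.4]
dx 0.0 dz 2.6 turn_y 0.25 P [ 67.4   0.  134. ]
dx 0.0 dz 2.6 turn_y 0.25 P [ 68.6   0.  131.7]
dx 0.1 dz 2.6 turn_y 0.25 P [ 69.7   0.  129.3]
dx 0.1 dz 2.6 turn_y 0.25 P [ 70.7   0.  126.9]
dx 0.1 dz 2.6 t
[... 346 characters left out ...]
 P [ 78.1   0.  107.1]
dx 0.3 dz 2.6 turn_y 0.25 P [ 78.9   0.  104.6]
dx 0.3 dz 2.6 turn_y 0.25 P [ 79.6   0.  102. ]
dx 0.4 dz 2.6 turn_y 0.25 P [80.3  0.  99.4]
dx 0.4 dz 2.6 turn_y 0.25 P [81.   0.  96.9]
dx 0.4 dz 2.6 turn_y 0.25 P [81.6  0.  94.3]
dx 0.4 dz 2.6 turn_y 0.25 P [82.2  0.  91.7]
dx 0.5 dz 2.6 turn_y 0.25 P [82.8  0.  89.1]
dx 0.5 dz 2.6 turn_y 0.25 P [83.3  0.  86.5]
dx 0.5 dz 2.6 turn_y 0.25 P [83.8  0.  83.9]
dx 0.5 dz 2.6 turn_y 0.25 P [84.3  0.  81.2]
dx 0.6 dz 2.6 turn_y 0.25 P [84.7  0.  78.6]
dx 0.6 dz 2.6 turn_y 0.25 P [85.1  0.  76. ]
dx 0.6 dz 2.6 turn_y 0.25 P [85.4  0.  73.3]
dx 0.6 dz 2.6 turn_y 0.25 P [85.7  0.  70.7]
dx 0.7 dz 2.6 turn_y 0.25 P [86.  0. 68.]
```

```bash
python3 -m creep '[[1,4,0,6,0,0,0],[1,4,0,4,0,0,0],[1,0,0,2,0,0,0],[1,0,0,2,0,0,0],[1,0,0,2,0,0,0]]'; python3 plan.py; python3 -m creep '[[1,-0.3,0,2,0,0.3,0],[1,-0.3,0,2,0,0.3,0],[1,-0.3,0,2,0,0.3,0]]';python3 plan.py
```

```text
time_s: 6.68
ee_pos: [609.0, -40.5, 165.9]
ee_rot: [180.0, 30.0, -169.9]
force: [-4.9, -1.5, 2.6]
gripper_width: 0.1
t 6.67 stand tcp [ 47.8  -1.6 165.9] lean 30.0 zt [ 0.5    0.001 -0.866] F [-5.1 -0.7  2.6] w 0.1 q [ -10.   12.  113.   22.   28. -128.]
time_s: 7.05
ee_pos: [612.4, -39.8, 160.8]
ee_rot: [180.0, 29.0, -169.9]
force: [-5.9, -3.4, 2.3]
gripper_width: 0.4
t 7.05 stand tcp [ 51.2  -1.5 160.8] lean 29.0 zt [ 0.485  0.001 -0.875] F [-6.4 -2.4  2.3] w 0.4 q [ -10.   13.  113.   20.   29. -126.]
```

```bash
python3 -m creep '[[1,0,0,2.6,0,0.3,0],[1,0,0,2.6,0,0.3,0],[1,0,0,2.6,0,0.3,0],[1,0,0,2.6,0,0.3,0],[1,0,0,2.6,0,0.3,0]]'; python3 plan.py;python3 - <<'E'
from workcell import grab_frame
import cv2
a=grab_frame("top")["frame"][:,:,::-1];b=grab_frame("side")["frame"][:,:,::-1]
import numpy as np
k=lambda a,x,y:cv2.resize(a[y:y+100,x:x+100],(400,400),interpolation=cv2.INTER_CUBIC)
cv2.imwrite("pics/p3.png",np.hstack([k(a,290,130),k(b,275,140)]))
E
```

```text
time_s: 7.68
ee_pos: [618.8, -38.6, 149.7]
ee_rot: [180.0, 27.5, -169.9]
force: [-5.5, -0.9, 4.3]
gripper_width: 0.4
t 7.67 stand tcp [ 57.7  -1.4 149.7] lean 27.5 zt [ 0.462  0.001 -0.887] F [-5.6  0.1  4.3] w 0.4 q [  -9.   15.  112.   19.   29. -124.]
```

View pics/p3.png

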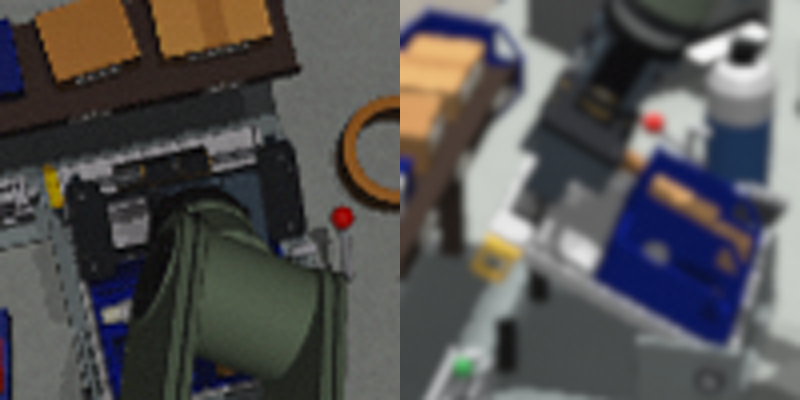

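```bash
python3 -m creep '[[1,0,0,2.7,0,0.3,0],[1,0,0,2.7,0,0.3,0],[1,0,0,2.7,0,0.3,0],[1,0,0,2.7,0,0.3,0],[1,0,0,2.7,0,0.3,0]]'; python3 plan.py; python3 -m creep '[[1,0.1,0,2.7,0,0.3,0],[1,0.1,0,2.7,0,0.3,0],[1,0.1,0,2.7,0,0.3,0],[1,0.1,0,2.7,0,0.3,0],[1,0.1,0,2.7,0,0.3,0]]'; python3 plan.py
```

```text
time_s: 8.4
ee_pos: [624.8, -37.4, 137.6]
ee_rot: [180.0, 26.0, -169.9]
force: [-6.1, -1.3, 4.3]
gripper_width: 0.5
t 8.4 stand tcp [ 63.8  -1.3 137.6] lean 26.0 zt [ 0.439  0.001 -0.899] F [-6.2 -0.2  4.3] w 0.5 q [  -9.   16.  111.   17.   30. -122.]
time_s: 9.02
ee_pos: [629.9, -36.5, 125.1]
ee_rot: [180.0, 24.5, -169.9]
force: [-6.6, -0.3, 4.6]
gripper_width: 0.5
t 9.03 stand tcp [ 69.   -1.2 125.1] lean 24.5 zt [ 0.415  0.001 -0.91 ] F [-6.5  0.8  4.6] w 0.5 q [  -8.   18.  110.   15.   30. -120.]
```

```bash
python3 press.py .306 0 24.5 21 0 6 22
```

```text
t 9.03 stand tcp [ 69.   -1.2 125.1] lean 24.5 zt [ 0.415  0.001 -0.91 ] F [-6.5  0.8  4.6] w 0.5 q [  -8.   18.  110.   15.   30. -120.]
dx -0.0 dz 2.7 turn_y 0.16 P [ 69.9   0.  122.5]
dx -0.0 dz 2.7 turn_y 0.16 P [ 71.   0. 120.]
dx 0.0 dz 2.7 turn_y 0.16 P [ 72.1   0.  117.6]
dx 0.0 dz 2.7 turn_y 0.16 P [ 73.2   0.  115.1]
dx 0.1 dz 2.7 turn_y 0.16 P [ 74.2   0.  112.6]
dx 0.1 dz 2.7 turn_y 0.16 P [ 75.1   0.  110.1]
dx 0.1 dz 2.7 turn_y 0.16 P [ 76.1   0.  107.6]
dx 0.2 dz 2.7 turn_y 0.16 P [ 77.   0. 105.]
dx 0.2 dz 2.7 turn_y 0.16 P [ 77.9   0.  102.5]
dx 0.2 dz 2.7 turn_y 0.16 P [78.7  0.  99.9]
dx 0.3 dz 2.7 turn_y 0.16 P [79.5  0.  97.3]
dx 0.3 dz 2.7 turn_y 0.16 P [80.3  0.  94.7]
dx 0.3 dz 2.7 turn_y 0.16 P [81.   0.  92.1]
dx 0.4 dz 2.7 turn_y 0.16 P [81.7  0.  89.5]
dx 0.4 dz 2.7 turn_y 0.16 P [82.4  0.  86.8]
dx 0.4 dz 2.7 turn_y 0.16 P [83.   0.  84.2]
dx 0.5 dz 2.7 turn_y 0.16 P [83.6  0.  81.5]
dx 0.5 dz 2.7 turn_y 0.16 P [84.2  0.  78.8]
dx 0.5 dz 2.7 turn_y 0.16 P [84.7  0.  76.1]
dx 0.5 dz 2.7 turn_y 0.16 P [85.2  0.  73.4]
dx 0.6 dz 2.7 turn_y 0.16 P [85.6  0.  70.7]
dx 0.6 dz 2.7 turn_y 0.16 P [86.  0. 68.]
```

```bash
python3 -m creep '[[1,0.1,0,2.7,0,0.2,0],[1,0.1,0,2.7,0,0.2,0],[1,0.1,0,2.7,0,0.2,0],[1,0.1,0,2.7,0,0.2,0],[1,0.1,0,2.7,0,0.2,0]]'; python3 plan.py; python3 -m creep '[[1,0.2,0,2.7,0,0.2,0],[1,0.2,0,2.7,0,0.2,0],[1,0.2,0,2.7,0,0.2,0],[1,0.2,0,2.7,0,0.2,0],[1,0.2,0,2.7,0,0.2,0]]'; python3 plan.py
```

```text
time_s: 9.65
ee_pos: [634.1, -35.6, 112.1]
ee_rot: [179.9, 23.4, -169.9]
force: [-7.4, -2.3, 4.6]
gripper_width: 0.2
t 9.65 stand tcp [ 73.3  -1.1 112.1] lean 23.4 zt [ 0.397  0.002 -0.918] F [-7.7 -1.   4.6] w 0.2 q [  -8.   19.  109.   14.   30. -119.]
time_s: 10.28
ee_pos: [638.1, -34.8, 99.1]
ee_rot: [179.9, 22.4, -169.9]
force: [-7.1, -1.6, 5.7]
gripper_width: 0.2
t 10.28 stand tcp [77.4 -1.  99.1] lean 22.4 zt [ 0.381  0.002 -0.925] F [-7.2 -0.4  5.7] w 0.2 q [  -8.   21.  109.   14.   30. -118.]
```

```bash
python3 -m creep '[[1,0.2,0,2.7,0,0.2,0],[1,0.2,0,2.7,0,0.2,0],[1,0.2,0,2.7,0,0.2,0],[1,0.3,0,2.7,0,0.2,0],[1,0.3,0,2.7,0,0.2,0]]'; python3 plan.py; python3 -m creep '[[1,0.3,0,2.2,0,0.2,0],[1,0.3,0,2.2,0,0.2,0],[1,0.3,0,2,0,0.2,0],[1,0.3,0,2,0,0,0],[1,0.3,0,2,0,0,0]]'; python3 plan.py
```

```text
time_s: 10.9
ee_pos: [641.8, -34.1, 86.1]
ee_rot: [179.9, 21.3, -169.9]
force: [-8.1, -1.9, 4.9]
gripper_width: 0.3
t 10.9 stand tcp [81.2 -1.  86.1] lean 21.3 zt [ 0.364  0.002 -0.931] F [-8.3 -0.4  4.9] w 0.3 q [  -7.   22.  108.   13.   30. -118.]
time_s: 11.52
ee_pos: [644.1, -33.7, 75.9]
ee_rot: [179.9, 20.7, -169.9]
force: [-7.2, -2.2, 5.4]
gripper_width: 0.5
t 11.53 stand tcp [83.5 -1.  75.9] lean 20.7 zt [ 0.354  0.002 -0.935] F [-7.5 -0.9  5.4] w 0.5 q [  -7.   23.  108.   13.   29. -117.]
```

```bash
python3 -m creep '[[1,0.3,0,1,0,0,0],[1,0.3,0,1,0,0,0],[1,0.3,0,1,0,0,0],[1,0,0,0,0,0,0]]'; python3 plan.py; 
```

```text
time_s: 12.02
ee_pos: [644.5, -33.6, 73.1]
ee_rot: [179.9, 20.8, -169.9]
force: [-8.3, -1.9, 5.3]
gripper_width: 0.1
t 12.03 stand tcp [83.9 -1.  73.1] lean 20.8 zt [ 0.355  0.002 -0.935] F [-8.5 -0.4  5.3] w 0.1 q [  -7.   23.  108.   13.   29. -117.]
```

```bash
python3 -m creep '[[1,0.3,0,1,0,0,0],[1,0.3,0,1,0,0,0],[1,0,0,0,0,0,0]]'; python3 plan.py;python3 -m creep '[[1,0.3,0,1,0,0,0],[1,0.3,0,1,0,0,0],[1,0,0,0,0,0,0]]'; python3 plan.py;  python3 - <<'E'
from workcell import grab_frame
import cv2
a=grab_frame("top")["frame"][:,:,::-1];b=grab_frame("side")["frame"][:,:,::-1]
import numpy as np
k=lambda a,x,y:cv2.resize(a[y:y+100,x:x+100],(400,400),interpolation=cv2.INTER_CUBIC)
cv2.imwrite("pics/p4.png",np.hstack([k(a,290,130),k(b,275,150)]))
E
```

```text
time_s: 12.4
ee_pos: [644.7, -33.6, 72.7]
ee_rot: [179.9, 20.8, -169.9]
force: [-13.7, -2.1, 16.5]
gripper_width: 0.7
t 12.4 stand tcp [84.  -1.  72.7] lean 20.8 zt [ 0.356  0.002 -0.935] F [-13.9   0.3  16.5] w 0.7 q [  -7.   23.  108.   13.   29. -118.]
time_s: 12.78
ee_pos: [644.8, -33.6, 72.4]
ee_rot: [179.9, 20.9, -169.9]
force: [-19.2, -2.3, 27.9]
gripper_width: 0.2
t 12.78 stand tcp [84.1 -1.  72.4] lean 20.9 zt [ 0.357  0.002 -0.934] F [-19.3   1.1  27.9] w 0.2 q [  -7.   23.  108.   13.   29. -118.]
```

View pics/p4.png

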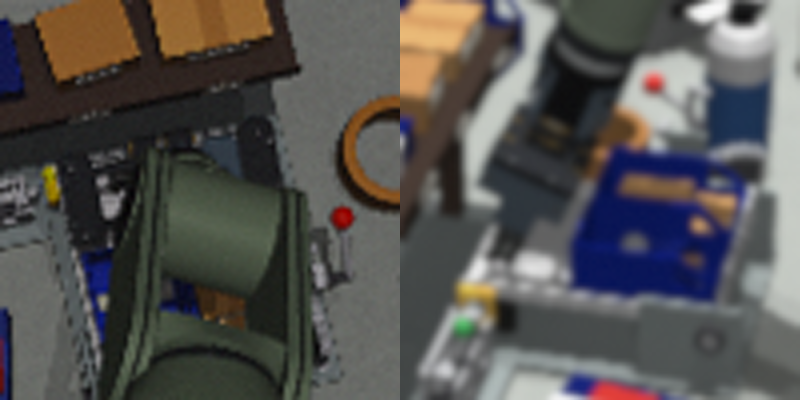

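```bash
python3 -m creep '[[1,0,0,-4,0,0,0],[1,0,0,-20,0,0,0],[1,0,0,-30,0,0,0],[1,0,0,-20,0,0,0],[1,0,0,0,0,0,0]]';  python3 plan.py 50 206 135 25 5
```

```text
time_s: 13.5
ee_pos: [622.0, -38.7, 141.1]
ee_rot: [-179.9, 21.3, -169.9]
force: [0.5, -0.3, 0.6]
gripper_width: 0.5
t 13.5 stand tcp [ 60.8  -2.1 141.1] lean 21.3 zt [ 0.363 -0.001 -0.932] F [ 0.5 -0.4  0.6] w 0.5 q [  -8.   17.  107.   11.   36. -116.]
world target [575.1 164.3 135. ] dist 208.5
tool shift total [ 12.1 208.1   1.5] rotvec [-0.1 -3.7  0.1]
[ 2.4 41.6  0.3] [-0.  -0.7  0. ]
[ 2.4 41.6  0.3] [-0.  -0.7  0. ]
[ 2.4 41.6  0.3] [-0.  -0.7  0. ]
[ 2.5 41.6  0.2] [-0.  -0.7  0. ]
[ 2.5 41.6  0.2] [-0.  -0.7  0. ]
```

```bash
python3 -m creep '[[1,2.4,41.5,0.3,0,-0.7,0],[1,2.4,41.5,0.3,0,-0.7,0],[1,2.4,41.5,0.3,0,-0.7,0],[1,2.4,41.5,0.3,0,-0.8,0],[1,2.4,41.5,0.3,0,-0.8,0]]';python3 -m creep '[[1,0,0,0,0,0,0]]';  python3 plan.py 76 206 81 25 4;  python3 - <<'E'
from workcell import grab_frame
import cv2
a=grab_frame("top")["frame"][:,:,::-1];b=grab_frame("side")["frame"][:,:,::-1]
import numpy as np
k=lambda a,x,y:cv2.resize(a[y:y+80,x:x+80],(400,400),interpolation=cv2.INTER_CUBIC)
cv2.imwrite("pics/p5.png",np.hstack([k(a,260,140),k(b,265,180)]))
E
```

```text
time_s: 14.12
ee_pos: [573.7, 165.4, 131.8]
ee_rot: [180.0, 24.7, -169.9]
force: [0.3, -0.5, 0.1]
gripper_width: 0.2
time_s: 14.25
ee_pos: [573.1, 166.5, 131.5]
ee_rot: [180.0, 24.6, -169.7]
force: [-0.0, 0.2, 0.1]
gripper_width: 0.7
t 14.25 stand tcp [ 48.4 208.5 131.5] lean 24.6 zt [ 0.417  0.002 -0.909] F [0.  0.2 0.1] w 0.7 q [ 17.  14. 114.  -6.  27. -79.]
world target [600.7 168.8  81. ] dist 57.6
tool shift total [-4.  -2.7 57.4] rotvec [ 0.1 -0.4  0.3]
[-1.  -0.7 14.4] [ 0.  -0.1  0.1]
[-1.  -0.7 14.4] [ 0.  -0.1  0.1]
[-1.  -0.6 14.4] [ 0.  -0.1  0.1]
[-0.9 -0.6 14.4] [ 0.  -0.1  0.1]
```

View pics/p5.png

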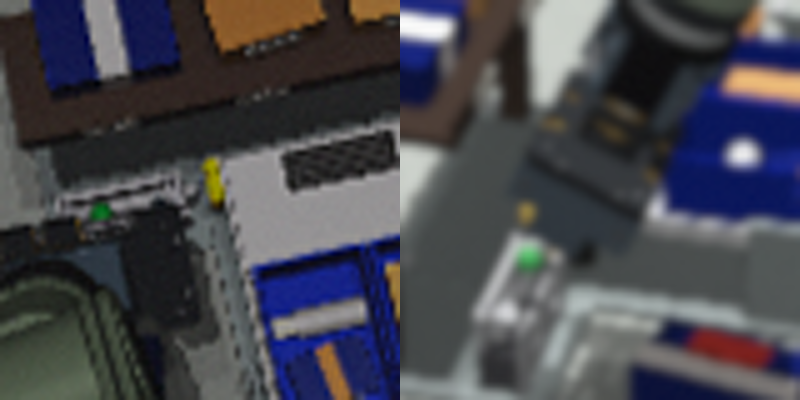

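```bash
python3 - <<'E'
from geo import *
P=np.array([561.74,-47.26,0.175])
for n,X in [("tcp",[48.4,208.5,131.5]),("knob",bolt(.00076,.346)),("pad0",pad(0))]:
    for c,o in(("top",(260,140)),("side",(265,180))): 
        p=(proj(c,world(P,np.array(X,float)))-o)*5; print(n,c,p.round())
E
```

```text
tcp top [ 52. 247.]
tcp side [148. 239.]
knob top [101. 216.]
knob side [129. 258.]
pad0 top [343. 162.]
pad0 side [192. 136.]
```

```bash
python3 - <<'E'
from geo import *
from workcell import grab_frame,state
import cv2
b=grab_frame("side")["frame"][:,:,::-1].copy()
k=cv2.resize(b[150:250,255:355],(600,600),interpolation=cv2.INTER_CUBIC)
s=state(); r=R.from_euler('xyz',s["ee_rot"],degrees=True)
for p,c in [((0,0,0),(0,0,255)),((16,13,0),(0,255,255)),((-16,13,0),(255,255,0)),((16,-13,0),(255,0,255)),((0,0,-79),(0,255,0)),((38,89,-79),(255,255,255)),((-38,89,-79),(255,255,255))]:
    u=(proj("side",s["ee_pos"]+r.apply(p))-[255,150])*6; cv2.circle(k,tuple(int(v) for v in u),4,c,-1)
cv2.imwrite("pics/p6.png",k)
E
```

```text
(no output)
```

View pics/p6.png

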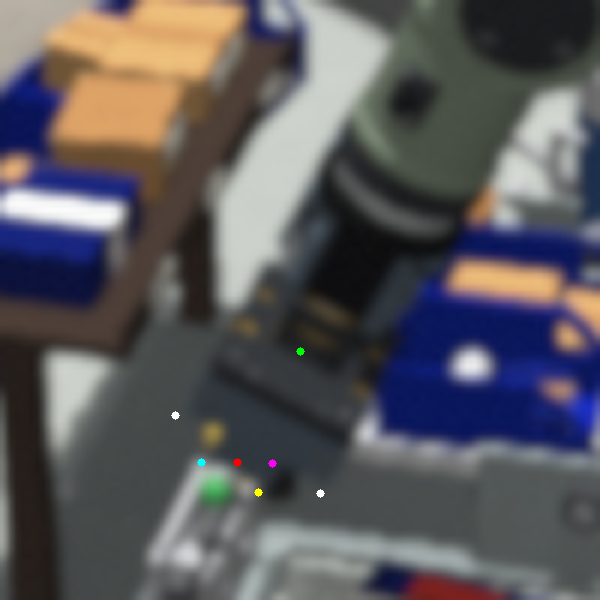

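```bash
python3 - <<'E'
import cv2
from geo import *
b=cv2.imread("pics/side0.png")
k=cv2.resize(b[270:370,340:440],(800,800),interpolation=cv2.INTER_CUBIC)[:600]
pos=np.array([162.5,551,213.1]); r=R.from_euler('xyz',[-179.9,0,163.57],degrees=True)
def dot(p,c):
    u=(proj("side",pos+r.apply(p))-[340,270])*8; cv2.circle(k,tuple(int(v) for v in u),4,c,-1)
for sx in(-16,16):
  for y in(45.5,59): 
    dot((sx,y,0),(0,0,255)); dot((sx,-y,0),(0,255,255)); dot((sx,y,-79),(0,255,0)); dot((sx,-y,-79),(255,255,0))
cv2.imwrite("pics/p7.png",k)
E
```

```text
(no output)
```

View pics/p7.png

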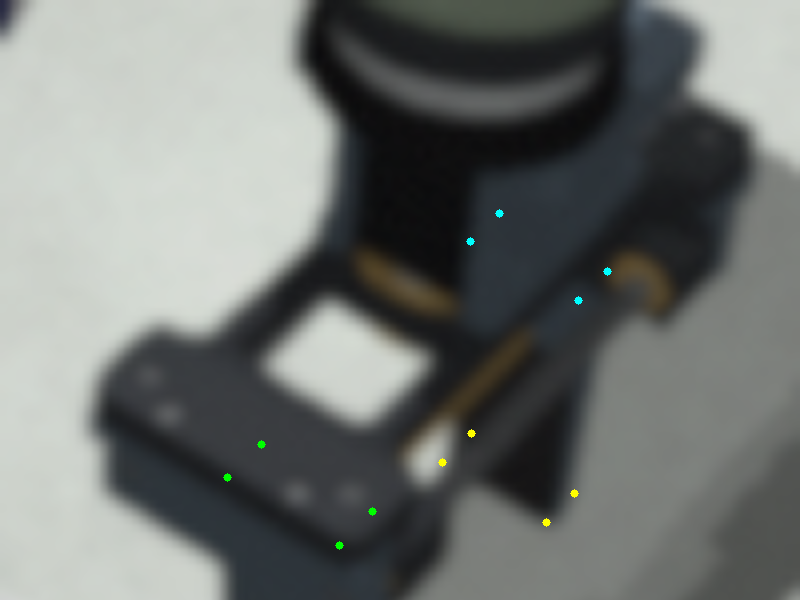

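```bash
python3 -m creep '[[1,-1,-0.5,14.5,0,-0.1,0],[1,-1,-0.5,14.5,0,-0.1,0],[1,-1,-0.5,14.5,0,-0.1,0.1],[1,-1,-0.5,10,0,-0.1,0.1],[1,0,0,0,0,0,0]]';  python3 plan.py 76 206 81 25;  python3 - <<'E'
from geo import *
from workcell import grab_frame,state
import cv2
s=state(); r=R.from_euler('xyz',s["ee_rot"],degrees=True)
o=[]
for n,x0,y0 in(("side",260,190),("top",260,150)):
    b=grab_frame(n)["frame"][:,:,::-1].copy(); b=np.clip(b[y0:y0+60,x0:x0+60].astype(float)*1.8,0,255).astype(np.uint8)
    k=cv2.resize(b,(400,400),interpolation=cv2.INTER_CUBIC)
    for p,c in [((0,0,0),(0,0,255)),((16,13.5,0),(0,255,255)),((-16,13.5,0),(255,255,0)),((16,-13.5,0),(255,0,255)),((-16,-13.5,0),(255,255,255))]:
        u=(proj(n,s["ee_pos"]+r.apply(p))-[x0,y0])*400/60; cv2.circle(k,tuple(int(v) for v in u),2,c,-1)
    o.append(k)
cv2.imwrite("pics/p8.png",np.hstack(o))
E
```

```text
time_s: 15.02
ee_pos: [600.0, 166.3, 84.4]
ee_rot: [179.9, 25.0, -170.2]
force: [0.5, -0.1, 0.7]
gripper_width: 0.3
t 15.03 stand tcp [ 74.9 203.7  84.4] lean 25.0 zt [ 0.422  0.    -0.906] F [ 0.5 -0.2  0.7] w 0.3 q [ 16.  20. 114.  -7.  21. -78.]
world target [600.7 168.8  81. ] dist 4.2
tool shift total [0.4 2.3 3.5] rotvec [ 0.  -0.  -0.2]
```

View pics/p8.png

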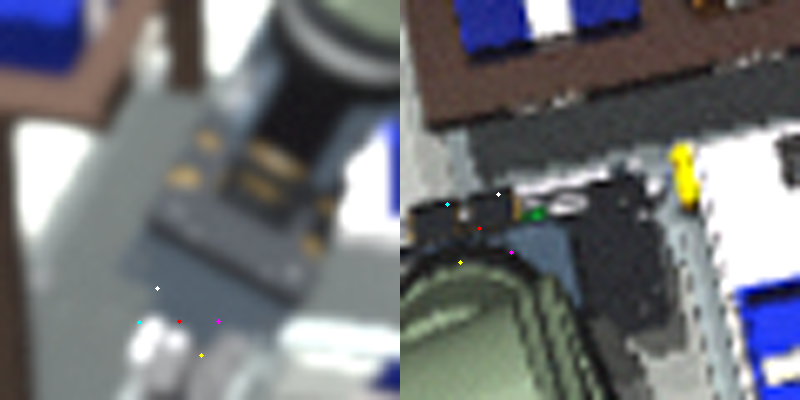

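```bash
python3 -m creep '[[1,0,0,3,0,0,0],[1,0,-4,0,0,0,0],[1,0,-5,0,0,0,0],[1,0,-5,0,0,0,0],[1,0,-5,0,0,0,0]]';  python3 plan.py; python3 -m creep '[[1,0,-5,0,0,0,0],[1,0,-5,0,0,0,0],[1,0,-5,0,0,0,0],[1,0,-4,0,0,0,0],[1,0,0,0,0,0,0]]';  python3 plan.py;
```

```text
time_s: 15.75
ee_pos: [604.8, 147.9, 83.1]
ee_rot: [179.9, 25.1, -170.2]
force: [-1.0, 1.6, 1.1]
gripper_width: 0.6
t 15.75 stand tcp [ 76.4 184.6  83.1] lean 25.1 zt [ 0.425  0.001 -0.905] F [-0.7  1.8  1.1] w 0.6 q [ 13.  20. 115.  -4.  20. -83.]
time_s: 16.38
ee_pos: [607.9, 128.9, 82.8]
ee_rot: [179.9, 25.1, -170.2]
force: [-0.6, -0.0, 0.5]
gripper_width: 0.5
t 16.38 stand tcp [ 76.1 165.4  82.8] lean 25.1 zt [ 0.424  0.    -0.906] F [-0.6  0.1  0.5] w 0.5 q [ 11.  20. 115.  -1.  20. -87.]
```

```bash
python3 -m creep '[[1,0,-3,0,0,0,0],[1,0,-3,0,0,0,0],[1,0,-2,0,0,0,0]]';  python3 plan.py;   python3 - <<'E'
from geo import *
from workcell import grab_frame,state
import cv2
s=state(); r=R.from_euler('xyz',s["ee_rot"],degrees=True)
o=[]
for n,x0,y0 in(("side",260,190),("top",270,150)):
    b=grab_frame(n)["frame"][:,:,::-1].copy(); b=np.clip(b[y0:y0+60,x0:x0+60].astype(float)*1.8,0,255).astype(np.uint8)
    k=cv2.resize(b,(400,400),interpolation=cv2.INTER_CUBIC)
    for p,c in [((0,0,0),(0,0,255)),((16,13.5,0),(0,255,255)),((-16,13.5,0),(255,255,0)),((16,-13.5,0),(255,0,255)),((-16,-13.5,0),(255,255,255))]:
        u=(proj(n,s["ee_pos"]+r.apply(p))-[x0,y0])*400/60; cv2.circle(k,tuple(int(v) for v in u),2,c,-1)
    o.append(k)
cv2.imwrite("pics/p9.png",np.hstack(o))
E
```

```text
time_s: 16.75
ee_pos: [609.2, 121.4, 82.8]
ee_rot: [179.9, 25.1, -170.2]
force: [-0.1, 1.9, -0.8]
gripper_width: 0.3
t 16.75 stand tcp [ 76.1 157.8  82.8] lean 25.1 zt [ 0.424  0.    -0.906] F [ 0.3  1.9 -0.8] w 0.3 q [ 10.  20. 115.  -0.  20. -89.]
```

View pics/p9.png

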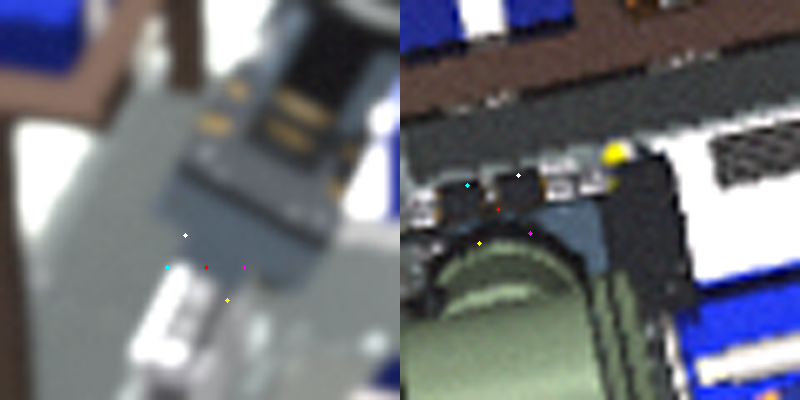

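```bash
python3 -m creep '[[1,0,-1,0,0,0,0],[1,0,-1,0,0,0,0]]';  python3 plan.py;python3 -m creep '[[1,0,-1,0,0,0,0],[1,0,-1,0,0,0,0]]';  python3 plan.py
```

```text
time_s: 17.1
ee_pos: [609.6, 119.6, 82.8]
ee_rot: [179.9, 25.1, -170.1]
force: [-0.3, 1.1, -0.5]
gripper_width: 0.8
t 17.1 stand tcp [ 76.2 156.   82.8] lean 25.1 zt [ 0.424  0.    -0.906] F [-0.1  1.2 -0.5] w 0.8 q [ 10.  20. 115.   0.  20. -90.]
time_s: 17.35
ee_pos: [609.9, 117.9, 82.9]
ee_rot: [179.9, 25.1, -170.2]
force: [-1.3, 7.1, -0.4]
gripper_width: 0.4
t 17.35 stand tcp [ 76.2 154.3  82.9] lean 25.1 zt [ 0.424  0.001 -0.906] F [-0.1  7.2 -0.4] w 0.4 q [ 10.  20. 115.   0.  20. -90.]
```

```bash
python3 -m creep '[[1,0,6,0,0,0,0],[1,0,0,-20,0,0,0],[1,0,0,-25,0,0,0],[1,0,0,-10,0,-4,0],[1,0,0,0,0,-4,0]]';  python3 plan.py 79 142 128 33 2
```

```text
time_s: 17.98
ee_pos: [586.3, 119.4, 134.2]
ee_rot: [179.9, 33.4, -170.1]
force: [-0.7, 0.1, -0.8]
gripper_width: 0.8
t 17.98 stand tcp [ 53.3 159.9 134.2] lean 33.4 zt [ 0.55  -0.    -0.835] F [-0.7  0.3 -0.8] w 0.8 q [ 11.  12. 121.  -1.  13. -88.]
world target [614.8 106.3 128. ] dist 31.9
tool shift total [-18.1 -17.8  19.4] rotvec [-0.   0.4 -0.1]
[-9.1 -8.9  9.7] [-0.   0.2 -0.1]
[-9.1 -8.9  9.6] [-0.   0.2 -0.1]
```

```bash
python3 -m creep '[[1,-10,-9,4,0,2.7,0],[1,-10,-9,4,0,2.7,0],[1,0,0,0,0,0,0]]';  python3 plan.py 107 142 83 28 3;   python3 - <<'E'
from geo import *
from workcell import grab_frame,state
import cv2
s=state(); r=R.from_euler('xyz',s["ee_rot"],degrees=True)
o=[]
for n,x0,y0 in(("side",260,190),("top",270,150)):
    b=grab_frame(n)["frame"][:,:,::-1].copy(); b=np.clip(b[y0:y0+60,x0:x0+60].astype(float)*1.8,0,255).astype(np.uint8)
    k=cv2.resize(b,(400,400),interpolation=cv2.INTER_CUBIC)
    o.append(k)
cv2.imwrite("pics/p10.png",np.hstack(o))
P=np.array([561.74,-47.26,0.175])
for h in(.3,.4,.6): print(((proj("side",world(P,bolt(.04,h)))-[260,190])*400/60).round(),((proj("top",world(P,bolt(.04,h)))-[270,150])*400/60).round())
E
```

```text
time_s: 18.35
ee_pos: [611.7, 105.0, 137.3]
ee_rot: [179.9, 27.9, -170.2]
force: [-0.1, 1.6, -0.2]
gripper_width: -0.1
t 18.35 stand tcp [ 75.7 141.3 137.3] lean 27.9 zt [ 0.467 -0.001 -0.884] F [ 0.2  1.6 -0.2] w -0.1 q [  8.  15. 113.   2.  24. -93.]
world target [642.4 111.2  83. ] dist 62.7
tool shift total [-2.3  0.8 62.7] rotvec [-0.  -0.1 -0.2]
[-0.8  0.3 20.9] [-0.  -0.  -0.1]
[-0.8  0.3 20.9] [-0.  -0.  -0.1]
[-0.7  0.3 20.9] [-0.  -0.  -0.1]
[226. 229.] [142. 203.]
[234. 232.] [143. 211.]
[248. 241.] [146. 225.]
```

View pics/p10.png

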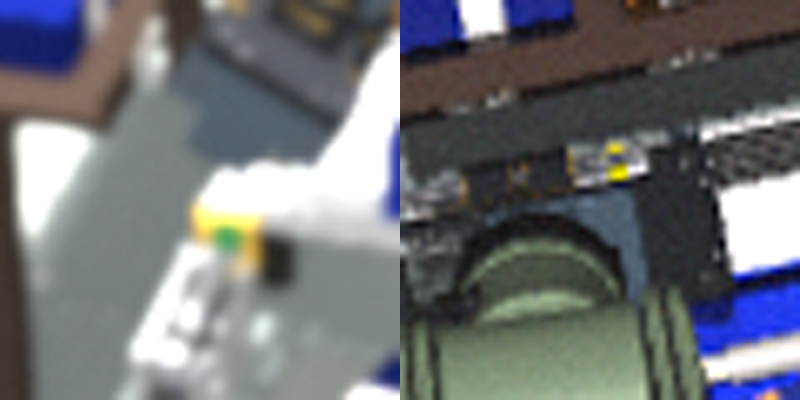

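```bash
python3 -m creep '[[1,-1,0.3,15,0,0,0],[1,-1,0.3,15,0,0,0],[1,0,0.3,15,0,0,0],[1,0,0,10,0,0,0],[1,0,0,0,0,0,0]]';  python3 plan.py 107 142 83 28
```

```text
time_s: 19.08
ee_pos: [636.4, 110.9, 87.1]
ee_rot: [179.9, 27.6, -170.2]
force: [0.2, 0.4, 0.1]
gripper_width: 0.4
t 19.07 stand tcp [101.1 142.8  87.1] lean 27.6 zt [ 0.463  0.    -0.886] F [0.3 0.3 0.1] w 0.4 q [  8.  21. 114.   2.  18. -93.]
world target [642.4 111.2  83. ] dist 7.3
tool shift total [-3.3 -0.8  6.4] rotvec [ 0.  -0.4 -0.2]
```

```bash
python3 -m creep '[[1,-2,-0.5,5,0,0,0],[1,3,0,-1,0,0,0],[1,3,0,-1,0,0,0],[1,3,0,-1,0,0,0],[1,3,0,-1,0,0,0]]';  python3 plan.py;python3 -m creep '[[1,3,0,-1,0,0,0],[1,3,0,-1,0,0,0],[1,3,0,-1,0,0,0],[1,3,0,-1,0,0,0],[1,3,0,-1,0,0,0]]';  python3 plan.py;   cat > look.py <<'E'
import sys
from geo import *
from workcell import grab_frame
import cv2
o=[]
for n,x0,y0 in(("side",260,190),("top",270,150)):
    b=grab_frame(n)["frame"][:,:,::-1].copy(); b=np.clip(b[y0:y0+60,x0:x0+60].astype(float)*1.5,0,255).astype(np.uint8)
    o.append(cv2.resize(b,(400,400),interpolation=cv2.INTER_CUBIC))
cv2.imwrite(sys.argv[1],np.hstack(o))
P=np.array([561.74,-47.26,0.175])
for h in(.35,.8,1.,1.2,1.4,1.57): print(h,((proj("side",world(P,bolt(.04,h)))-[260,190])*400/60).round(),((proj("top",world(P,bolt(.04,h)))-[210,150])*400/60).round())
E
python3 look.py pics/p11.png
```

```text
time_s: 19.7
ee_pos: [628.3, 109.0, 83.3]
ee_rot: [179.9, 27.7, -170.2]
force: [0.7, -0.0, -0.1]
gripper_width: 0.4
t 19.7 stand tcp [ 92.8 142.3  83.3] lean 27.7 zt [ 0.465  0.    -0.885] F [ 0.7 -0.1 -0.1] w 0.4 q [  8.  20. 115.   3.  17. -94.]
time_s: 20.32
ee_pos: [613.0, 106.3, 80.6]
ee_rot: [179.9, 27.7, -170.2]
force: [0.7, -0.4, 0.2]
gripper_width: 0.5
t 20.32 stand tcp [ 77.2 142.3  80.6] lean 27.7 zt [ 0.465  0.    -0.885] F [ 0.6 -0.5  0.2] w 0.5 q [  8.  20. 117.   3.  16. -94.]
0.35 [230. 230.] [543. 207.]
0.8 [260. 252.] [549. 238.]
1.0 [271. 264.] [552. 250.]
1.2 [278. 277.] [554. 259.]
1.4 [283. 291.] [555. 265.]
1.57 [284. 303.] [556. 268.]
```

View pics/p11.png

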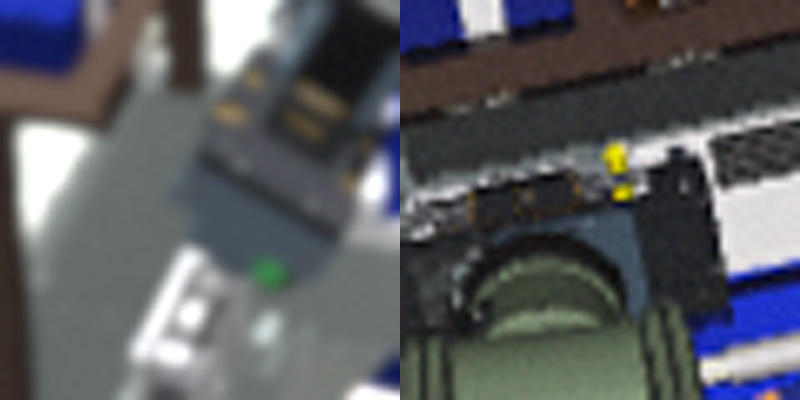

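```bash
python3 -m creep '[[1,2.7,0,1.4,0,0,0],[1,2.7,0,1.4,0,0,0],[1,2.7,0,1.4,0,0,0],[1,2.7,0,1.4,0,0,0]]';  python3 plan.py; python3 look.py pics/p12.png
```

```text
time_s: 20.92
ee_pos: [606.3, 105.2, 70.4]
ee_rot: [179.9, 27.7, -170.2]
force: [0.5, 0.3, 0.4]
gripper_width: 0.2
t 20.93 stand tcp [ 70.4 142.3  70.4] lean 27.7 zt [ 0.465  0.    -0.885] F [0.5 0.2 0.4] w 0.2 q [  8.  20. 119.   3.  14. -95.]
0.35 [230. 230.] [543. 207.]
0.8 [260. 252.] [549. 238.]
1.0 [271. 264.] [552. 250.]
1.2 [278. 277.] [554. 259.]
1.4 [283. 291.] [555. 265.]
1.57 [284. 303.] [556. 268.]
```

View pics/p12.png

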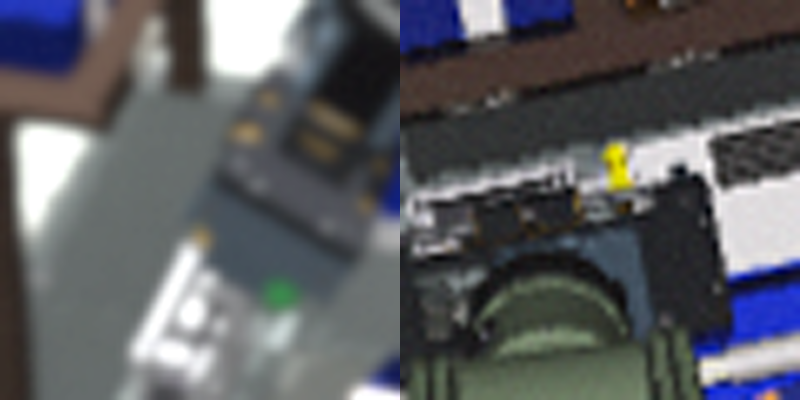

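```bash
python3 -m creep '[[1,0,0,-10,0,0,0],[1,8,-3,-4,0,0,0],[1,8.5,-3,-3.5,0,0,0],[1,4,0,4.5,0,0,0],[1,3,0,3,0,0,0]]';  python3 plan.py; python3 -m creep '[[1,2,0,2,0,0,0],[1,2,0,2,0,0,0],[1,0,0,0,0,0,0]]';  python3 plan.py; python3 look.py pics/p13.png
```

```text
time_s: 21.65
ee_pos: [581.9, 94.7, 68.0]
ee_rot: [179.9, 27.7, -170.2]
force: [0.0, 0.2, 0.4]
gripper_width: 0.7
t 21.65 stand tcp [ 44.6 136.3  68. ] lean 27.7 zt [ 0.464  0.    -0.886] F [0.1 0.2 0.4] w 0.7 q [  7.  18. 122.   6.  12. -98.]
time_s: 22.02
ee_pos: [580.6, 94.7, 62.8]
ee_rot: [179.9, 27.7, -170.2]
force: [-0.2, 0.1, -0.1]
gripper_width: 0.3
t 22.02 stand tcp [ 43.2 136.5  62.8] lean 27.7 zt [ 0.465  0.    -0.886] F [-0.2  0.1 -0.1] w 0.3 q [  7.  19. 122.   6.  11. -98.]
0.35 [230. 230.] [543. 207.]
0.8 [260. 252.] [549. 238.]
1.0 [271. 264.] [552. 250.]
1.2 [278. 277.] [554. 259.]
1.4 [283. 291.] [555. 265.]
1.57 [284. 303.] [556. 268.]
```

View pics/p13.png

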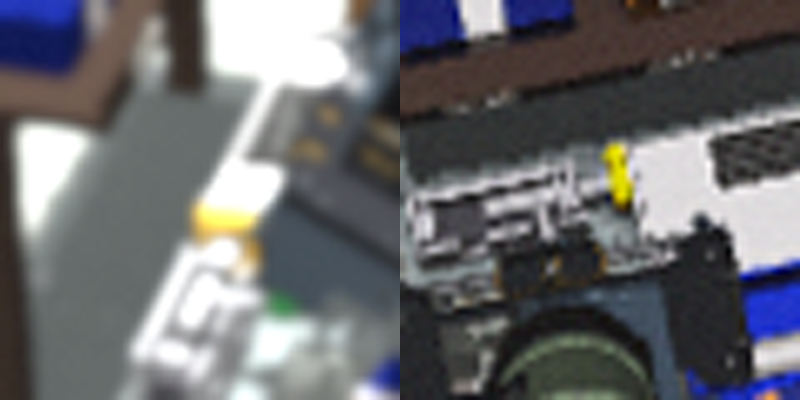

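```bash
python3 -m creep '[[1,0,0,-3,0,0,0],[1,0,2,0,0,6,0],[1,0,0,0,0,6,0],[1,0,0,0,0,0,0]]';  python3 plan.py 43 139 59 15.5
```

```text
time_s: 22.62
ee_pos: [581.5, 96.7, 67.0]
ee_rot: [179.9, 16.0, -170.1]
force: [-0.1, -0.4, 0.3]
gripper_width: 0.3
t 22.62 stand tcp [ 44.5 138.4  67. ] lean 16.0 zt [ 0.275  0.001 -0.961] F [-0.2 -0.4  0.3] w 0.3 q [  8.  21. 112.   1.  31. -93.]
world target [579.9  97.1  59. ] dist 8.2
tool shift total [3.7 0.6 7.3] rotvec [ 0.   0.5 -0.1]
```

```bash
python3 -m creep '[[1,0.8,0,1.5,0,0,0],[1,0.8,0,1.5,0,0,0],[1,0.5,0,1.2,0,0,0],[1,0.5,0,1.2,0,0,0],[1,0,0,0,0,0,0]]';  python3 plan.py;  python3 -m creep '[[1,0.3,0,1,0,0,0],[1,0.3,0,1,0,0,0],[1,0,0,0,0,0,0]]';  python3 plan.py
```

```text
time_s: 23.25
ee_pos: [577.7, 96.1, 59.7]
ee_rot: [179.9, 15.7, -170.1]
force: [0.4, -0.2, -0.3]
gripper_width: 0.3
t 23.25 stand tcp [ 40.7 138.4  59.7] lean 15.7 zt [ 0.27   0.001 -0.963] F [ 0.4 -0.3 -0.3] w 0.3 q [  8.  21. 113.   1.  30. -93.]
time_s: 23.62
ee_pos: [577.9, 96.1, 58.0]
ee_rot: [179.9, 15.7, -170.1]
force: [-2.7, -1.1, 2.4]
gripper_width: 0.3
t 23.62 stand tcp [ 40.9 138.4  58. ] lean 15.7 zt [ 0.271  0.001 -0.963] F [-2.8 -0.7  2.4] w 0.3 q [  8.  21. 113.   1.  30. -93.]
```

```bash
python3 -m creep '[[1,0,0,0.8,0,0,0],[1,0,0,0,0,0,0]]';  python3 plan.py; python3 -m creep '[[1,0,0,-10,0,0,0],[1,0,0,-40,0,0,0],[1,15,0,-40,0,0,0],[1,30,0,-40,0,0,0],[1,30,0,-20,0,0,0]]'; python3 plan.py; python3 look.py pics/p14.png
```

```text
time_s: 23.88
ee_pos: [578.0, 96.2, 57.6]
ee_rot: [179.9, 15.7, -170.1]
force: [-4.4, -0.1, 6.2]
gripper_width: 0.2
t 23.88 stand tcp [ 41.  138.4  57.6] lean 15.7 zt [ 0.271  0.001 -0.963] F [-4.4  0.6  6.2] w 0.2 q [  8.  21. 113.   1.  30. -93.]
time_s: 24.5
ee_pos: [466.7, 76.6, 183.3]
ee_rot: [179.9, 15.9, -170.1]
force: [-0.2, 0.1, 0.1]
gripper_width: 0.2
t 24.5 stand tcp [-72.1 138.5 183.3] lean 15.9 zt [ 0.274  0.001 -0.962] F [-0.2  0.1  0.1] w 0.2 q [  7.   3. 116.   1.  45. -93.]
0.35 [230. 230.] [543. 207.]
0.8 [260. 252.] [549. 238.]
1.0 [271. 264.] [552. 250.]
1.2 [278. 277.] [554. 259.]
1.4 [283. 291.] [555. 265.]
1.57 [284. 303.] [556. 268.]
```

View pics/p14.png

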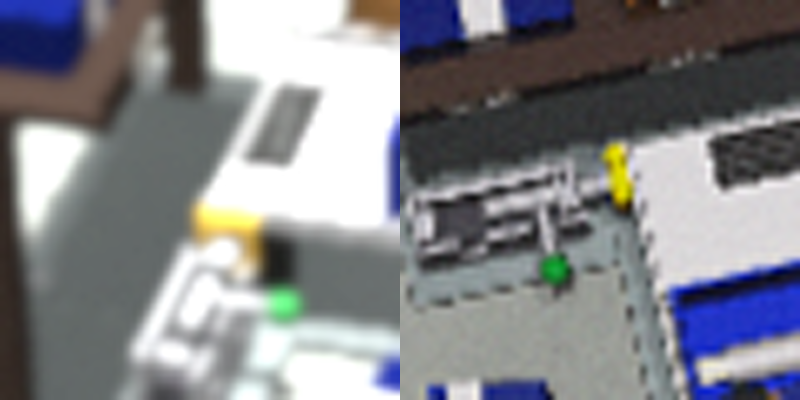

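The knob sits at side (285,303) and top (554,268). That matches the prediction for slide 40 mm, handle 1.57. Next I'll retract clear and check the whole scene.

```bash
python3 -m creep '[[1,15,50,-30,0,0,0],[1,10,50,-20,0,0,0],[1,0,50,-10,0,0,0],[1,0,50,0,0,0,0],[1,0,50,0,0,0,0]]';python3 -m creep '[[1,0,40,0,0,0,0],[1,0,30,0,0,0,0],[1,0,0,0,0,0,0],[1,0,0,0,0,0,0]]'; python3 plan.py; python3 - <<'E'
from workcell import grab_frame
import cv2,numpy as np
t=grab_frame("top")["frame"][:,:,::-1];s=grab_frame("side")["frame"][:,:,::-1]
cv2.imwrite("pics/tf.png",cv2.resize(t[115:245,225:425],(800,520),interpolation=cv2.INTER_CUBIC)); cv2.imwrite("pics/sf.png",cv2.resize(s[145:265,240:400],(800,600),interpolation=cv2.INTER_CUBIC))
cv2.imwrite("pics/tfull.png",t)
E
```

```text
time_s: 25.22
ee_pos: [384.2, 318.1, 232.7]
ee_rot: [179.9, 15.8, -170.1]
force: [1.7, 1.0, 0.1]
gripper_width: 0.4
time_s: 25.72
ee_pos: [372.4, 384.4, 232.1]
ee_rot: [180.0, 15.7, -170.1]
force: [0.6, -0.4, 0.1]
gripper_width: 0.3
t 25.73 stand tcp [-111.3  458.   232.1] lean 15.7 zt [ 0.27  -0.    -0.963] F [ 0.6 -0.5  0.1] w 0.3 q [ 51.   8. 103. -12.  58. -43.]
```

View pics/tf.png

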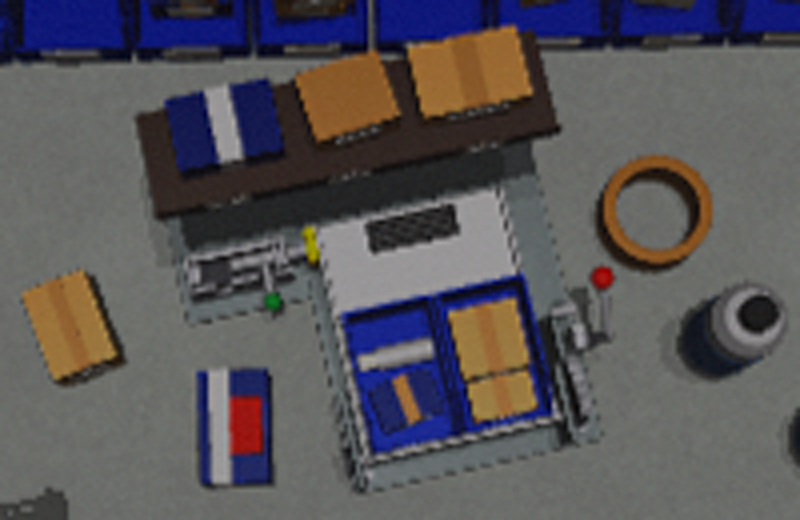

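View pics/sf.png

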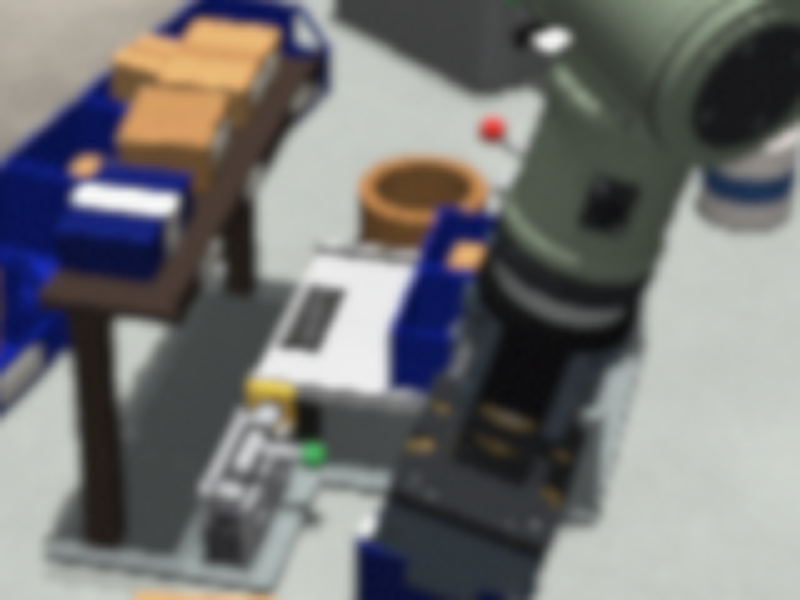

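View pics/tfull.png

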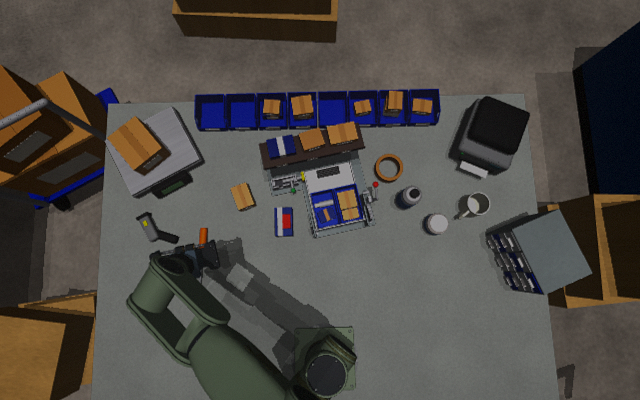

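Everything is in place. The pad is at top (328.3,172), against (328.6,172.4) predicted for a flat tray. The red knob is at (375.5,184.3), against (375.5,185.4) for fully flipped. The goods haven't moved.

```bash
python3 -c "
from workcell import job_done
print(job_done())"
```

```text
the job is handed in; nothing more can be done
None
```

The tray is folded flat and locked, and I handed the job in at about 26 s of the 61 s allowed. The hand-in gives no verdict.

- **Pawl:** I pushed the red knob over backward with the closed fingers. The side and top pictures put it at about 1.45 rad, on its stop, and it was still there in the last pictures.
- **Tray:** I pressed the tray down on its pad at about 20 mm/s with 8–10 N. At the bottom stop the force rose to about 34 N in total (28 N of it vertical), and I backed off. In the last top picture the pad was within 1 pixel of where a flat tray should put it.
- **Bolt:** I slid it across until it stopped, at about 7 N. Then I turned the handle down into the notch with a light push and a final press from above. The green knob is within about 1 pixel of the fully-across, level position.
- **Goods and tools:** In the last top picture nothing appears moved and nothing fell. The arm partly hid the screwdriver there, but it did not go near it.

No check failed. While pressing, the force also had a sideways part of 6–8 N, rising to about 19 N at the stop, probably from the ribbed pad. The gripper's body also came close to the bins while the handle was being turned down. I reduced the lean there, and the wrist force stayed near zero until the final press of about 6 N on the knob.

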